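# Find the worn shock mount and flag it

## Robot

A 7-joint arm with a two-finger parallel gripper is mounted at the origin on the work surface. World frame = base frame: x ahead of the robot, y to its left, z up, the work surface at z = 0. Lengths are in m, angles in degrees, forces in N, time in s.
With the tool pointing down it reaches from about 0.425 to 0.875 m from the base axis. Payload 9.9 kg.
Tool frame: the origin (TCP) lies at the centre of the arm's flange, where the gripper is bolted on; the fingertips stand 173 mm ahead of it and the grasp point (between the pads) lies 155 mm ahead of it; z points along the fingers, y is the line along which they close (so a half turn about z gives the same grasp; the last joint's range is limited). The gripper opens to 85 mm and grips with 20 to 120 N. Pads are 22 mm wide; open, the fingers measure 114 mm over their backs; the gripper's body (76 mm by 85 mm) begins 54 mm behind the grasp point. The pads swing forward as they close: fully open they stand 13 mm farther back than shut.
Start: joints at [-69.718, 32.985, 1.427, 82.34, -0.859, 64.687, -3.237], TCP at [0.286, 0.611, 0.405] pointing down, gripper open.
Joint ranges: [-157.87, 157.87], [-19.46, 123.44], [-87.15, 90], [11.01, 140.99], [-62.26, 242.26], [9.8, 113.94], [-161.44, 161.44]. Speed limits (degrees/s): [127.2, 127.2, 172.46, 172.46, 180, 180, 180].

## Interface

Orientations are given as a 3x3 rotation matrix whose columns are the frame's x, y, z axes.
In Python, from cell import get_obs, cams, close_job gives the robot as it stands.
- The arm moves only by the tool drive_tool, never from a script. Its arguments are lists of equal length, an entry for each row: "dp": the shift along the world's x, y, z scaled (see below), a list of three; "spin": the turn about the world's z scaled (see below). In form: {"dp": [[tx, ty, tz], ...], "spin": [spin, ...]}. A call has 1 to 20 rows; each row shifts and turns the commanded pose from where the row before left it; what a row does not reach is not made up. The controller multiplies each number of a shift by 0.5 m and each number of a turn by 6 degrees. A row lasts 1/12 s, in which the tool goes at most 41.7 mm and 7.16 degrees, less where a joint would pass 70% of its speed; a pose out of reach is approached as far as the arm can. A call with a number of a shift or a turn outside -1 to 1 is refused whole. A call with a gripper value outside its range is refused whole. "gripper" is the closure, from -1 (fully open) to 1 (shut), set as the call begins (left out, the last holds). The fingers move at their own pace and stop on an object; the grip force is fixed at half the most. Time passes only in rows, so rows that do not move let the fingers close. It gives the time, the measured TCP pose, the force, the opening and the grip force at its end, in the units of the state.
- get_obs(): the state, without advancing time (a new reading comes with each control period).
- cams.camera(name): name is "scene" or "top"; returns (picture, depth): 480x640x3 uint8, red, green, blue; 480x640 float32, m along the optical axis (not along the pixel's ray), 0 where there is no reading.
- cams.get_calibration(name): a dict with "intrinsics" (3x3 intrinsics, pixels), "origin" and "rotation" of the camera in the world. Camera axes: x right, y up, looking along -z (the intrinsics and any distortion apply to the point x, -y, -z); pixel columns grow to the right and rows downward; lengths in m; the calibration is good to about 2 mm. A picture is of the moment at which its call begins. get_calibration takes no time and is no camera call.
- close_job(): hands the job in; it is judged then, once.
The state is a dict: "time": time; "qpos": joint angles; "joint_velocities": joint speeds; "joint_efforts": joint torques, N m; "tool_pos": TCP position; "ee_rot": TCP orientation; "ft_force": force on the tool from outside, world axes, zero at the start; "torque": the same for the moment, N m; "finger_gap": opening from 0.0 (shut) to 1.0 (fully open); "grip_force": force on a finger pad.
Only numpy, scipy, OpenCV 4.12 (cv2) and the standard library are available. Lean on these libraries where they do the work, as an engineer would, in place of code of your own. Each camera call takes 0.05 s, during which the arm holds its last target. There are 200 camera calls.

## Task

Press the three shock-mount pads on the test stand one after another, from the robot's left to its right, each at least 5 mm down, to feel which spring is the softest. Then push the orange tag in front of that softest mount fully down onto its block, leaving the other two tags up. Only press: do not lift any mount out of its nest, do not disturb the jar, screwdriver, reel or multimeter, and finish clear of everything.

Things in the scene. Friction and masses are not known exactly. Their poses are not given: they have to be found in the camera images.
- stand: Fixed aluminium plate, 160 (x) x 330 (y) x 8 mm, flat, turned up to 0.3 rad; origin under its centre on the bench. Three stations in a row along its y, 105 mm apart: each a square blue nest (48 mm inside, rim 18 mm above the bench) holding a shock mount and, 80 mm from it on the robot's side (-x), a blue block (22 x 40 mm, top 40 mm above the bench) with an orange tag.
- nest_1 (a point): Centre of the nest floor of the robot's left station (+y end of the stand), 8 mm above the bench. The rubber pad in this nest, when unpressed, has its top 50 mm above this point.
- nest_2 (a point): Centre of the nest floor of the middle station (centre of the stand), 8 mm above the bench. The rubber pad in this nest, when unpressed, has its top 50 mm above this point.
- nest_3 (a point): Centre of the nest floor of the robot's right station (-y end of the stand), 8 mm above the bench. The rubber pad in this nest, when unpressed, has its top 50 mm above this point.
- tag_spot_1 (a point): Fixed point at the robot's left station: centre of the top face (16 along the stand's x, 30 mm along y) of its orange tag when fully up, 60 mm above the bench. Fully down (cap resting on its block) the face is 46 mm above the bench; tags start 0 to 2 mm down.
- tag_spot_2 (a point): Fixed point at the middle station: centre of the top face (16 along the stand's x, 30 mm along y) of its orange tag when fully up, 60 mm above the bench. Fully down (cap resting on its block) the face is 46 mm above the bench; tags start 0 to 2 mm down.
- tag_spot_3 (a point): Fixed point at the robot's right station: centre of the top face (16 along the stand's x, 30 mm along y) of its orange tag when fully up, 60 mm above the bench. Fully down (cap resting on its block) the face is 46 mm above the bench; tags start 0 to 2 mm down.
- tag_p (a joint): How far one of the three look-alike orange tags is pushed down, m: 0 up, 0.014 fully down on its block. Which station it stands at changes from run to run. Takes about 3 N to move and stays where it is left.
- tag_q (a joint): How far one of the three look-alike orange tags is pushed down, m: 0 up, 0.014 fully down on its block. Which station it stands at changes from run to run. Takes about 3 N to move and stays where it is left.
- tag_r (a joint): How far one of the three look-alike orange tags is pushed down, m: 0 up, 0.014 fully down on its block. Which station it stands at changes from run to run. Takes about 3 N to move and stays where it is left.
- mount_a: One of three look-alike shock mounts, loose in any of the three nests: steel flange 44 x 44 x 6 mm, brass body 32 mm across, black rubber pad 36 mm across on a spring, 50 mm tall in all. Origin under its centre, z up. The springs differ in stiffness; the softest is less than half as stiff as the next.
- spring_a (a joint): How far the pad of mount_a is pressed down, m: 0 at rest, 0.012 at the stop. It springs back. Pressed 7 mm, the pads push back with between 3 and 12 N, at the stop 5 to 18 N; a light preload (0.5 to 3 N) acts at rest.
- mount_b: One of three look-alike shock mounts, loose in any of the three nests: steel flange 44 x 44 x 6 mm, brass body 32 mm across, black rubber pad 36 mm across on a spring, 50 mm tall in all. Origin under its centre, z up. The springs differ in stiffness; the softest is less than half as stiff as the next.
- spring_b (a joint): How far the pad of mount_b is pressed down, m: 0 at rest, 0.012 at the stop. It springs back. Pressed 7 mm, the pads push back with between 3 and 12 N, at the stop 5 to 18 N; a light preload (0.5 to 3 N) acts at rest.
- mount_c: One of three look-alike shock mounts, loose in any of the three nests: steel flange 44 x 44 x 6 mm, brass body 32 mm across, black rubber pad 36 mm across on a spring, 50 mm tall in all. Origin under its centre, z up. The springs differ in stiffness; the softest is less than half as stiff as the next.
- spring_c (a joint): How far the pad of mount_c is pressed down, m: 0 at rest, 0.012 at the stop. It springs back. Pressed 7 mm, the pads push back with between 3 and 12 N, at the stop 5 to 18 N; a light preload (0.5 to 3 N) acts at rest.
- flux_jar: Loose small jar with white cap, 44 mm across, 55 mm tall, beyond the stand (+x). Bystander; origin under its centre.
- screwdriver: Loose red-handled screwdriver, 160 mm long, lying on the robot's side of the stand. Bystander; origin under its middle.
- solder_reel: Loose green reel, 54 mm across, 35 mm tall, standing left of the stand. Bystander; origin under its centre.
- multimeter: Loose yellow multimeter, 135 x 70 x 40 mm, lying right of the stand. Bystander; origin under its centre.
There are look-alikes about, which are no part of the job. Leave any pink or red look-alike of the mount_a alone. What is shaped like the mount_c but purple is not meant.

How it is judged:
By the outcome, as a careful person would: the job done as asked, in the order asked, and still so for the second after the job is handed in, with the robot touching nothing.
It also fails if it takes over 42 s, if anything falls off the work surface, if the arm or the gripper's body presses on something with over 40 N, if the wrist force passes 120 N, or if a joint passes its speed limit or range.

## Working session

There is one attempt and no reset: what is moved stays moved. The work goes in short steps, Python scripts to look and compute and a tool call to move; the robot and the scene stay as the last step left them, time stands still between calls to the robot, and variables do not carry over. Pictures are saved under pics/ and viewed, at most 10 in all, crops included, and the job is handed in when it is done.

Besides the shell and the picture viewer there is one more tool, called after "Emit:" as a command line: name --pt "numbers of a row" for each row, then --argument value for the rest. drive_tool: Moves the arm, as the interface text tells. Its arguments: {"type":"object","properties":{"dp":{"type":"array","items":{"type":"array","items":{"type":"number"}}},"spin":{"type":"array","items":{"type":"number"}},"gripper":{"type":"number"}},"required":["dp","spin"]}

```bash
mkdir -p pics; cat > h.py <<'E'
import numpy as np, cv2
from cell import get_obs, cams, close_job
def world(name,depth):
    c=cams.get_calibration(name);K=np.array(c["intrinsics"]);R=np.array(c["rotation"]);o=np.array(c["origin"])
    v,u=np.mgrid[0:480,0:640]
    p=np.stack([(u-K[0,2])/K[0,0]*depth,-(v-K[1,2])/K[1,1]*depth,-depth],-1)
    return p@R.T+o
E
python3 - <<'E'
from h import *
for n in ["scene","top"]:
    im,d=cams.camera(n); cv2.imwrite(f"pics/{n}0.png",im[:,:,::-1]); np.savez(f"{n}0.npz",im=im,d=d)
    print(cams.get_calibration(n))
o=get_obs();print(o["time"],o["tool_pos"],o["ee_rot"],o["ft_force"],o["finger_gap"])
E
```

```text
{'intrinsics': array([[579.15477392,   0.        , 305.54874371],
       [  0.        , 579.15477392, 232.51353498],
       [  0.        ,   0.        ,   1.        ]]), 'origin': array([1.30863177, 0.33105979, 0.81894774]), 'rotation': array([[-0.40840088, -0.63821128,  0.65260638],
       [ 0.91279476, -0.28256439,  0.29489506],
       [-0.00380204,  0.71613108,  0.69795546]])}
{'intrinsics': array([[584.50754329,   0.        , 316.53182205],
       [  0.        , 584.50754329, 243.84732544],
       [  0.        ,   0.        ,   1.        ]]), 'origin': array([ 0.50562362, -0.00232833,  1.12684622]), 'rotation': array([[-0.01253629,  0.99453204, -0.10367671],
       [-0.99941541, -0.01576055, -0.03033865],
       [-0.03180676,  0.10323577,  0.99414823]])}
0.1 [0.28607851 0.61121397 0.40395405] [[-9.05705223e-01  4.23907688e-01 -5.66602275e-04]
 [ 4.23908063e-01  9.05704227e-01 -1.34437664e-03]
 [-5.67175180e-05 -1.45779622e-03 -9.99998936e-01]] [ 0.65233026 -0.45175055  0.59147072] 0.9975610161129029
```

View pics/scene0.png

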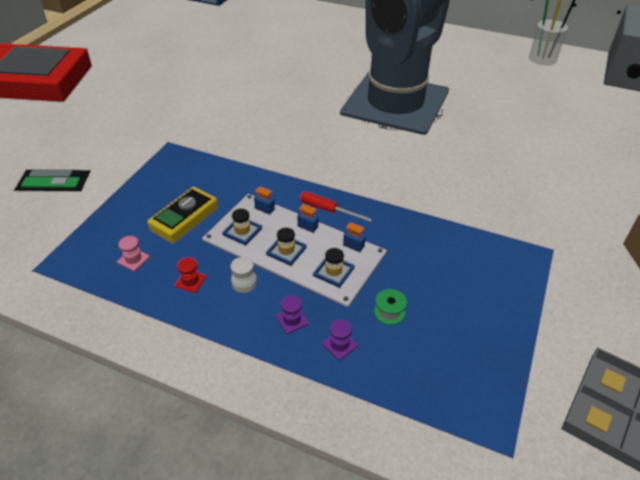

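View pics/top0.png

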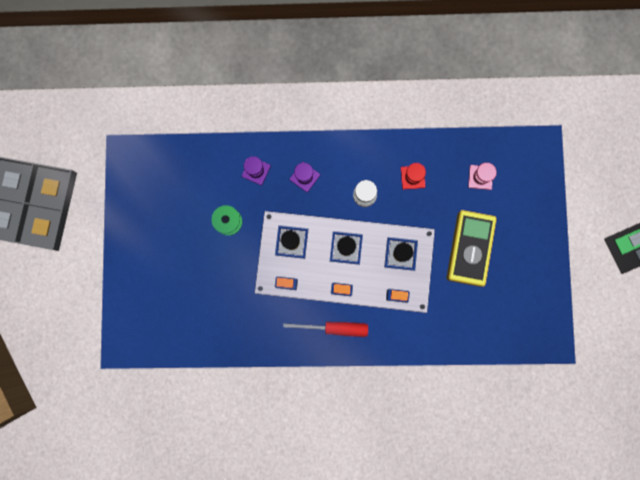

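Both views show the stand. In the top view the black pads are at (290,240), (346,246) and (403,252), and the orange tags at (286,283), (342,289) and (399,295). The jar is at (366,193) and the screwdriver at (330,328). In the scene view the pads are at (334,257), (286,237) and (240,215), left to right for the robot, and the tags at (355,230), (308,211) and (263,192).

```bash
cat > m.py <<'E'
from h import *
seeds={"top":dict(pad=[(290,240),(346,246),(403,252)],tag=[(286,283),(342,289),(399,295)]),
 "scene":dict(pad=[(334,257),(286,237),(240,215)],tag=[(355,230),(308,211),(263,192)])}
def ray(n,uv):
    c=cams.get_calibration(n);K=c["intrinsics"]
    d=c["rotation"]@np.array([(uv[0]-K[0,2])/K[0,0],-(uv[1]-K[1,2])/K[1,1],-1]);return c["origin"],d/np.linalg.norm(d)
def onz(n,uv,z):
    o,d=ray(n,uv);return o+d*(z-o[2])/d[2]
if __name__=="__main__":
    cen={}
    for n in seeds:
        f=np.load(f"{n}0.npz");im,dp=f["im"],f["d"];W=world(n,dp);hsv=cv2.cvtColor(im,cv2.COLOR_RGB2HSV)
        for k in ("pad","tag"):
            m=(im.max(2)<60) if k=="pad" else ((hsv[...,0]<20)&(hsv[...,0]>5)&(hsv[...,1]>150)&(hsv[...,2]>120))
            zt=(.05,.066) if k=="pad" else (.05,.068)
            m2=(m&(W[...,2]>zt[0])&(W[...,2]<zt[1])).astype(np.uint8) # top faces
            for i,(u,v) in enumerate(seeds[n][k]):
                w=np.zeros_like(m2);w[v-14:v+14,u-16:u+16]=1
                ys,xs=np.nonzero(m2*w);p=W[ys,xs]
                c=np.array([xs.mean(),ys.mean()]);cen[n,k,i]=c
                if k=="tag" : a=cv2.minAreaRect(np.c_[xs,ys].astype(np.float32))
                print(n,k,i+1,len(xs),c.round(1),"depth",np.median(p,0).round(4),"plane",onz(n,c,.058 if k=="pad" else .059).round(4))
    for k in("pad","tag"):
        for i in range(3):
            o1,d1=ray("top",cen["top",k,i]);o2,d2=ray("scene",cen["scene",k,i])
            s=np.linalg.lstsq(np.c_[d1,-d2],o2-o1,rcond=None)[0];a,b=o1+s[0]*d1,o2+s[1]*d2
            print("tri",k,i+1,((a+b)/2).round(4),"gap",np.linalg.norm(a-b).round(4))
    t0=np.load("top0.npz");W=world("top",t0["d"]);im=t0["im"];hsv=cv2.cvtColor(im,cv2.COLOR_RGB2HSV)
    for (u,v) in [(366,193),(346,330),(300,327),(473,225)]:print((u,v),W[v,u].round(3))
E
python3 m.py
```

```text
top pad 1 256 [289.8 239.5] depth [0.626  0.0791 0.0584] plane [0.626  0.0795 0.058 ]
top pad 2 254 [346.2 245.6] depth [ 0.6127 -0.0239  0.0584] plane [ 0.613  -0.0241  0.058 ]
top pad 3 263 [402.9 251.8] depth [ 0.5997 -0.1277  0.0586] plane [ 0.6    -0.1275  0.058 ]
top tag 1 102 [284.9 282.3] depth [0.5477 0.0889 0.0598] plane [0.5473 0.0891 0.059 ]
top tag 2 123 [341.6 288.8] depth [ 0.5337 -0.015   0.0589] plane [ 0.534  -0.0144  0.059 ]
top tag 3 124 [399.1 295.1] depth [ 0.5213 -0.1182  0.0593] plane [ 0.5213 -0.1183  0.059 ]
scene pad 1 211 [334.  255.9] depth [0.6311 0.0813 0.0576] plane [0.6315 0.0813 0.058 ]
scene pad 2 183 [285.4 235. ] depth [ 0.6184 -0.0223  0.0578] plane [ 0.6184 -0.0222  0.058 ]
scene pad 3 168 [240.4 215.5] depth [ 0.6057 -0.1259  0.0578] plane [ 0.6053 -0.1255  0.058 ]
scene tag 1 97 [354.6 228. ] depth [0.5499 0.0901 0.0594] plane [0.5494 0.0899 0.059 ]
scene tag 2 91 [307.4 209.2] depth [ 0.5366 -0.0145  0.0583] plane [ 0.5367 -0.0135  0.059 ]
scene tag 3 80 [263.  191.5] depth [ 0.5243 -0.1188  0.0586] plane [ 0.5243 -0.1176  0.059 ]
tri pad 1 [0.6267 0.0798 0.0527] gap 0.0004
tri pad 2 [ 0.6136 -0.0244  0.0529] gap 0.0005
tri pad 3 [ 0.6006 -0.1283  0.053 ] gap 0.0005
tri tag 1 [0.5474 0.0892 0.057 ] gap 0.0
tri tag 2 [ 0.5341 -0.0145  0.0565] gap 0.0002
tri tag 3 [ 0.5215 -0.1189  0.0563] gap 0.0007
(366, 193) [ 0.711 -0.063  0.055]
(346, 330) [ 0.458 -0.022  0.024]
(300, 327) [0.464 0.065 0.016]
(473, 225) [ 0.651 -0.262  0.033]
```

Pad and tag spacing (105 mm and 80 mm) and heights match the text. The stand's yaw is about −7.1°. I'll move above pad 1, closing the gripper and spinning +18°.

Emit:
drive_tool --pt "0.034 -0.053 -0.01" --pt "0.034 -0.053 -0.01" --pt "0.034 -0.053 -0.01" --pt "0.034 -0.053 -0.01" --pt "0.034 -0.053 -0.01" --pt "0.034 -0.053 -0.01" --pt "0.034 -0.053 -0.01" --pt "0.034 -0.053 -0.01" --pt "0.034 -0.053 -0.01" --pt "0.034 -0.053 -0.01" --pt "0.034 -0.053 -0.01" --pt "0.034 -0.053 -0.01" --pt "0.034 -0.053 -0.01" --pt "0.034 -0.053 -0.01" --pt "0.034 -0.053 -0.01" --pt "0.034 -0.053 -0.01" --pt "0.034 -0.053 -0.01" --pt "0.034 -0.053 -0.01" --pt "0.034 -0.053 -0.01" --pt "0.034 -0.053 -0.01" --spin '[0.15, 0.15, 0.15, 0.15, 0.15, 0.15, 0.15, 0.15, 0.15, 0.15, 0.15, 0.15, 0.15, 0.15, 0.15, 0.15, 0.15, 0.15, 0.15, 0.15]' --gripper 1

```text
time: 1.77
tool_pos: [0.6267, 0.0798, 0.3041]
ee_rot: [[-0.992, 0.123, -0.001], [0.123, 0.992, -0.0], [0.001, -0.0, -1.0]]
ft_force: [0.4, -0.2, -0.1]
finger_gap: -0.002
grip_force: 0.0
```

Emit:
drive_tool --pt "0 0 -0.02" --pt "0 0 -0.02" --pt "0 0 -0.02" --pt "0 0 -0.02" --pt "0 0 -0.02" --pt "0 0 -0.02" --pt "0 0 -0.008" --pt "0 0 0" --pt "0 0 0" --spin '[0, 0, 0, 0, 0, 0, 0, 0, 0]'

```text
time: 2.52
tool_pos: [0.6261, 0.0816, 0.2406]
ee_rot: [[-0.992, 0.123, -0.0], [0.123, 0.992, -0.0], [0.0, -0.0, -1.0]]
ft_force: [-0.1, 0.2, -0.2]
finger_gap: -0.003
grip_force: 0.0
```

```bash
python3 - <<'E'
from h import *
im,d=cams.camera("scene"); cv2.imwrite("pics/s1.png",cv2.resize(im[100:300,180:440,::-1],(780,600)))
print(get_obs()["tool_pos"],get_obs()["ft_force"])
E
```

```text
[0.626306   0.08155063 0.24101316] [0.16042462 0.31912951 0.21622054]
```

View pics/s1.png

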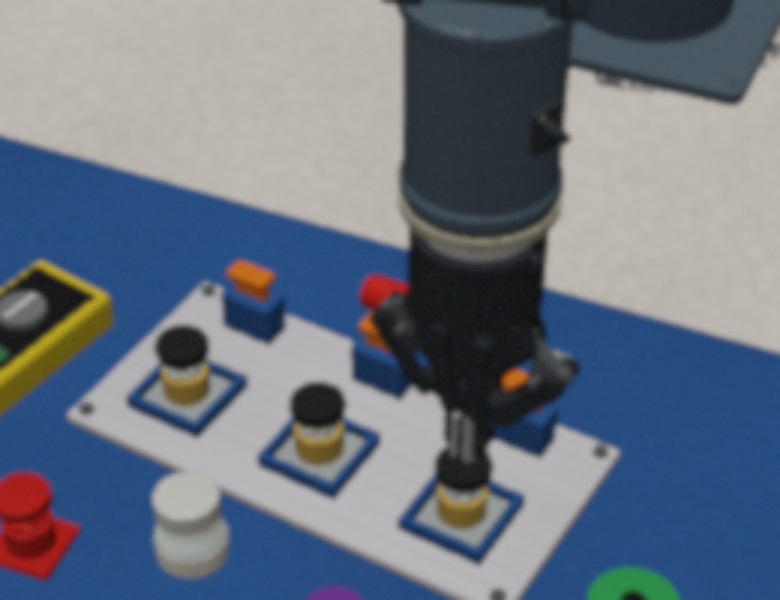

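The closed fingertips are right above pad 1 (crop ~(460,450)), with nothing touched. Next I press in small steps and read the force.

Emit:
drive_tool --pt "0 0 -0.008" --pt "0 0 -0.008" --pt "0 0 -0.004" --pt "0 0 0" --pt "0 0 0" --spin '[0, 0, 0, 0, 0]'

```text
time: 2.98
tool_pos: [0.6262, 0.0813, 0.2307]
ee_rot: [[-0.992, 0.123, -0.0], [0.123, 0.992, -0.0], [0.0, -0.0, -1.0]]
ft_force: [-0.7, 0.2, 1.3]
finger_gap: 0.002
grip_force: 0.4
```

Emit:
drive_tool --pt "0 0 -0.004" --pt "0 0 0" --pt "0 0 0" --spin '[0, 0, 0]'

```text
time: 3.23
tool_pos: [0.6262, 0.0813, 0.2288]
ee_rot: [[-0.992, 0.123, 0.0], [0.123, 0.992, -0.0], [-0.0, -0.0, -1.0]]
ft_force: [0.0, -0.7, 1.9]
finger_gap: 0.002
grip_force: 0.8
```

Emit:
drive_tool --pt "0 0 -0.004" --pt "0 0 0" --pt "0 0 0" --spin '[0, 0, 0]'

```text
time: 3.48
tool_pos: [0.6262, 0.0813, 0.2267]
ee_rot: [[-0.992, 0.123, 0.0], [0.123, 0.992, -0.0], [-0.0, 0.0, -1.0]]
ft_force: [0.2, -0.2, 2.3]
finger_gap: -0.005
grip_force: 1.1
```

Emit:
drive_tool --pt "0 0 -0.004" --pt "0 0 0" --pt "0 0 0" --spin '[0, 0, 0]'

```text
time: 3.73
tool_pos: [0.6262, 0.0813, 0.2247]
ee_rot: [[-0.992, 0.123, 0.0], [0.123, 0.992, -0.0], [-0.0, 0.0, -1.0]]
ft_force: [0.1, -0.0, 2.9]
finger_gap: -0.002
grip_force: 1.5
```

Emit:
drive_tool --pt "0 0 -0.004" --pt "0 0 0" --pt "0 0 0" --pt "0 0 0" --spin '[0, 0, 0, 0]'

```text
time: 4.07
tool_pos: [0.6262, 0.0814, 0.2228]
ee_rot: [[-0.992, 0.123, 0.0], [0.123, 0.992, 0.0], [-0.0, 0.0, -1.0]]
ft_force: [-0.5, -0.1, 4.7]
finger_gap: -0.001
grip_force: 1.8
```

```bash
python3 - <<'E'
from h import *
# how far pad 1 is from the other pads' height now: look at black/pad in scene view
im,d=cams.camera("scene"); cv2.imwrite("pics/s2.png",cv2.resize(im[100:300,180:440,::-1],(780,600)))
print(get_obs()["tool_pos"],get_obs()["ft_force"])
E
```

```text
[0.62622729 0.08134313 0.22277514] [ 1.07220591 -1.04030382  3.12321069]
```

View pics/s2.png

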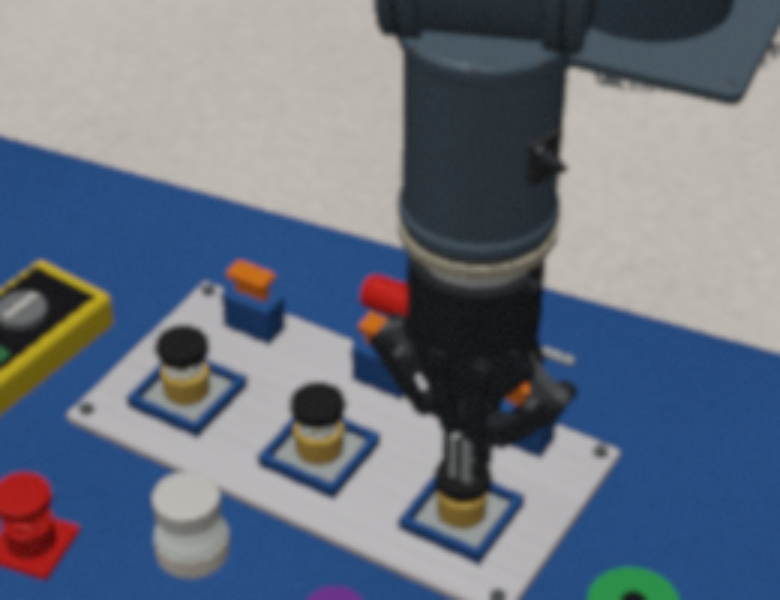

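Pad 1 is clearly pressed down: its white band is hidden, at about 3.3 N for about 8 mm. On to pad 2.

Emit:
drive_tool --pt "0 0 0.012" --pt "0 0 0.03" --pt "0 0 0.03" --pt "-0.004 -0.035 0" --pt "-0.004 -0.035 0" --pt "-0.004 -0.035 0" --pt "-0.004 -0.035 0" --pt "-0.004 -0.035 0" --pt "-0.004 -0.035 0" --pt "0 0 0" --pt "0 0 -0.02" --pt "0 0 -0.02" --pt "0 0 -0.01" --pt "0 0 -0.006" --pt "0 0 0" --pt "0 0 0" --spin '[0, 0, 0, 0, 0, 0, 0, 0, 0, 0, 0, 0, 0, 0, 0, 0]'

```text
time: 5.45
tool_pos: [0.6139, -0.0226, 0.2305]
ee_rot: [[-0.993, 0.122, -0.001], [0.122, 0.993, 0.001], [0.001, 0.0, -1.0]]
ft_force: [-2.1, 2.0, 4.2]
finger_gap: 0.0
grip_force: 2.0
```

Emit:
drive_tool --pt "0 0 -0.004" --pt "0 0 0" --pt "0 0 0" --spin '[0, 0, 0]'

```text
time: 5.7
tool_pos: [0.614, -0.0228, 0.2291]
ee_rot: [[-0.992, 0.122, -0.0], [0.122, 0.992, 0.001], [0.0, 0.001, -1.0]]
ft_force: [-2.8, 3.5, 5.6]
finger_gap: -0.003
grip_force: 2.9
```

Emit:
drive_tool --pt "0 0 -0.004" --pt "0 0 0" --pt "0 0 0" --spin '[0, 0, 0]'

```text
time: 5.95
tool_pos: [0.6139, -0.0228, 0.2273]
ee_rot: [[-0.992, 0.122, -0.0], [0.122, 0.992, 0.001], [0.0, 0.001, -1.0]]
ft_force: [-2.9, 3.7, 8.1]
finger_gap: 0.005
grip_force: 4.0
```

Emit:
drive_tool --pt "0 0 -0.004" --pt "0 0 0" --pt "0 0 0" --spin '[0, 0, 0]'

```text
time: 6.2
tool_pos: [0.6139, -0.0227, 0.2255]
ee_rot: [[-0.992, 0.122, -0.0], [0.122, 0.992, 0.001], [0.0, 0.001, -1.0]]
ft_force: [-5.0, 2.5, 10.2]
finger_gap: -0.005
grip_force: 5.2
```

Emit:
drive_tool --pt "0 0 -0.004" --pt "0 0 0" --pt "0 0 0" --pt "0 0 0" --spin '[0, 0, 0, 0]'

```text
time: 6.53
tool_pos: [0.6139, -0.0227, 0.2237]
ee_rot: [[-0.992, 0.122, -0.0], [0.122, 0.992, 0.001], [0.0, 0.001, -1.0]]
ft_force: [-5.9, 2.9, 12.2]
finger_gap: -0.002
grip_force: 6.3
```

Pad 2 is stiff, at 12 N. Next is pad 3.

Emit:
drive_tool --pt "0 0 0.012" --pt "0 0 0.03" --pt "0 0 0.03" --pt "-0.004 -0.035 0" --pt "-0.004 -0.035 0" --pt "-0.004 -0.035 0" --pt "-0.004 -0.035 0" --pt "-0.004 -0.035 0" --pt "-0.004 -0.035 0" --pt "0 0 0" --pt "0 0 0" --pt "0 0 0" --pt "0 0 -0.02" --pt "0 0 -0.02" --pt "0 0 -0.01" --pt "0 0 -0.004" --pt "0 0 0" --pt "0 0 0" --pt "0 0 0" --spin '[0, 0, 0, 0, 0, 0, 0, 0, 0, 0, 0, 0, 0, 0, 0, 0, 0, 0, 0]'

```text
time: 8.12
tool_pos: [0.6022, -0.1286, 0.2318]
ee_rot: [[-0.992, 0.123, 0.0], [0.123, 0.992, -0.0], [-0.0, -0.0, -1.0]]
ft_force: [0.3, -0.2, -0.3]
finger_gap: 0.002
grip_force: 0.0
```

Emit:
drive_tool --pt "0 0 -0.004" --pt "0 0 0" --pt "0 0 0" --spin '[0, 0, 0]'

```text
time: 8.37
tool_pos: [0.6024, -0.1288, 0.23]
ee_rot: [[-0.992, 0.123, 0.001], [0.123, 0.992, -0.0], [-0.001, -0.0, -1.0]]
ft_force: [0.5, 0.0, 2.0]
finger_gap: -0.0
grip_force: 1.4
```

Emit:
drive_tool --pt "0 0 -0.004" --pt "0 0 0" --pt "0 0 0" --spin '[0, 0, 0]'

```text
time: 8.62
tool_pos: [0.6024, -0.1288, 0.2279]
ee_rot: [[-0.992, 0.123, 0.001], [0.123, 0.992, -0.0], [-0.001, -0.0, -1.0]]
ft_force: [1.1, 0.5, 4.6]
finger_gap: 0.003
grip_force: 2.3
```

Emit:
drive_tool --pt "0 0 -0.004" --pt "0 0 0" --pt "0 0 0" --spin '[0, 0, 0]'

```text
time: 8.87
tool_pos: [0.6024, -0.1288, 0.226]
ee_rot: [[-0.992, 0.123, 0.001], [0.123, 0.992, -0.0], [-0.001, -0.0, -1.0]]
ft_force: [0.5, 0.6, 5.4]
finger_gap: -0.003
grip_force: 3.1
```

Emit:
drive_tool --pt "0 0 -0.005" --pt "0 0 0" --pt "0 0 0" --pt "0 0 0" --spin '[0, 0, 0, 0]'

```text
time: 9.2
tool_pos: [0.6024, -0.1288, 0.2237]
ee_rot: [[-0.992, 0.123, 0.001], [0.123, 0.992, -0.0], [-0.001, -0.0, -1.0]]
ft_force: [-0.5, -0.4, 8.1]
finger_gap: -0.001
grip_force: 4.1
```

Pad 3 reads 8 N at about 7.5 mm, pad 2 read 12 N and pad 1 about 3.3 N, so pad 1 is the softest. I'll go above tag 1.

Emit:
drive_tool --pt "0 0 0.012" --pt "0 0 0.04" --pt "0 0 0.04" --pt "-0.011 0.0435 0" --pt "-0.011 0.0435 0" --pt "-0.011 0.0435 0" --pt "-0.011 0.0435 0" --pt "-0.011 0.0435 0" --pt "-0.011 0.0435 0" --pt "-0.011 0.0435 0" --pt "-0.011 0.0435 0" --pt "-0.011 0.0435 0" --pt "-0.011 0.0435 0" --pt "0 0 0" --pt "0 0 0" --pt "0 0 0" --pt "0 0 -0.02" --pt "0 0 -0.02" --pt "0 0 0" --pt "0 0 0" --spin '[0, 0, 0, 0, 0, 0, 0, 0, 0, 0, 0, 0, 0, 0, 0, 0, 0, 0, 0, 0]'

```text
time: 10.87
tool_pos: [0.5469, 0.0882, 0.248]
ee_rot: [[-0.992, 0.124, -0.002], [0.124, 0.992, -0.001], [0.002, -0.001, -1.0]]
ft_force: [0.1, -0.3, 0.2]
finger_gap: 0.003
grip_force: 0.0
```

```bash
python3 - <<'E'
from h import *
im,d=cams.camera("scene"); cv2.imwrite("pics/s3.png",cv2.resize(im[100:300,180:440,::-1],(780,600)))
print(get_obs()["tool_pos"],get_obs()["ft_force"])
E
```

```text
[0.54711088 0.08833902 0.2485519 ] [0.04503322 0.94223414 0.00963122]
```

View pics/s3.png

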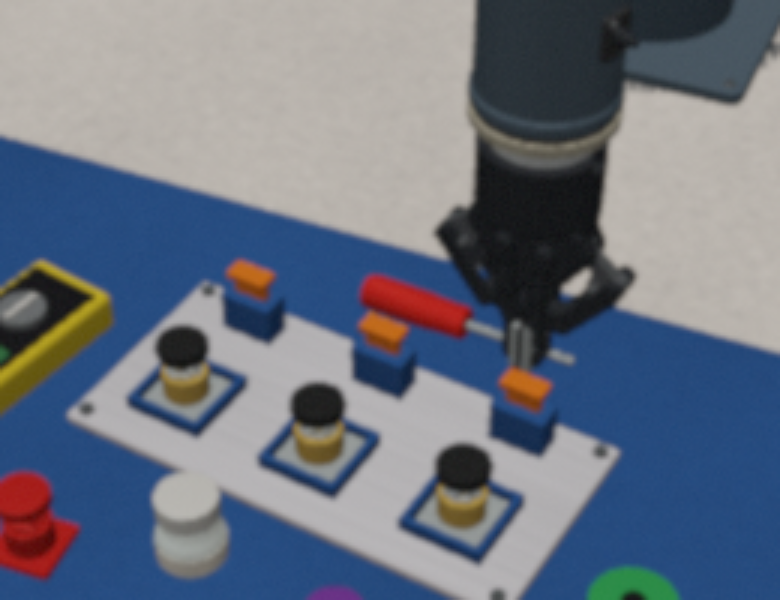

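All the mounts sprang back and all the tags are still up. The fingertips are above tag 1 (~(525,360)), so I can press.

Emit:
drive_tool --pt "0 0 -0.012" --pt "0 0 -0.012" --pt "0 0 -0.01" --pt "0 0 -0.006" --pt "0 0 -0.006" --pt "0 0 -0.005" --pt "0 0 0" --pt "0 0 0" --spin '[0, 0, 0, 0, 0, 0, 0, 0]'

```text
time: 11.58
tool_pos: [0.547, 0.0889, 0.2235]
ee_rot: [[-0.992, 0.123, -0.001], [0.123, 0.992, -0.0], [0.001, -0.0, -1.0]]
ft_force: [-0.6, -0.1, 1.0]
finger_gap: 0.0
grip_force: 0.0
```

Emit:
drive_tool --pt "0 0 -0.004" --pt "0 0 0" --pt "0 0 0" --spin '[0, 0, 0]'

```text
time: 11.83
tool_pos: [0.5471, 0.0889, 0.2217]
ee_rot: [[-0.992, 0.123, -0.0], [0.123, 0.992, -0.0], [0.0, -0.0, -1.0]]
ft_force: [0.2, 0.1, 0.8]
finger_gap: 0.002
grip_force: 0.0
```

Emit:
drive_tool --pt "0 0 -0.004" --pt "0 0 0" --pt "0 0 0" --spin '[0, 0, 0]'

```text
time: 12.08
tool_pos: [0.5471, 0.0888, 0.2196]
ee_rot: [[-0.992, 0.123, -0.0], [0.123, 0.992, -0.0], [0.0, -0.0, -1.0]]
ft_force: [-0.1, -0.3, 1.2]
finger_gap: -0.001
grip_force: 0.0
```

Emit:
drive_tool --pt "0 0 -0.003" --pt "0 0 0" --pt "0 0 0" --spin '[0, 0, 0]'

```text
time: 12.33
tool_pos: [0.5471, 0.0888, 0.2194]
ee_rot: [[-0.992, 0.124, 0.001], [0.124, 0.992, 0.0], [-0.001, 0.0, -1.0]]
ft_force: [-4.8, -0.1, 17.9]
finger_gap: -0.001
grip_force: 8.8
```

Emit:
drive_tool --pt "0 0 -0.003" --pt "0 0 0" --pt "0 0 0" --spin '[0, 0, 0]'

```text
time: 12.58
tool_pos: [0.547, 0.0888, 0.2192]
ee_rot: [[-0.992, 0.124, 0.001], [0.124, 0.992, 0.0], [-0.001, 0.0, -1.0]]
ft_force: [-9.6, -0.9, 35.2]
finger_gap: 0.001
grip_force: 17.7
```

It's on the hard stop at tip height 46 mm, so I'll retreat.

Emit:
drive_tool --pt "0 0 0.008" --pt "0 0 0.02" --pt "0 0 0.04" --pt "0 0 0.06" --pt "0 0 0.06" --pt "0 0 0.06" --pt "-0.02 0.06 0.04" --pt "-0.02 0.06 0.02" --pt "-0.02 0.06 0" --pt "-0.02 0.06 0" --pt "-0.02 0.06 0" --pt "-0.02 0.06 0" --pt "0 0 0" --pt "0 0 0" --pt "0 0 0" --spin '[0, 0, 0, 0, 0, 0, 0, 0, 0, 0, 0, 0, 0, 0, 0]'

```text
time: 13.83
tool_pos: [0.4872, 0.2684, 0.3708]
ee_rot: [[-0.992, 0.123, 0.0], [0.123, 0.992, -0.001], [-0.0, -0.001, -1.0]]
ft_force: [0.2, -1.0, -0.2]
finger_gap: -0.001
grip_force: 0.0
```

```bash
python3 - <<'E'
from h import *
im,d=cams.camera("scene"); cv2.imwrite("pics/s4.png",cv2.resize(im[100:300,180:440,::-1],(780,600)))
W=world("scene",d)
for u,v in [(355,231),(354,230),(307,209),(263,191),(334,252),(285,232),(240,212)]: print((u,v),W[v,u].round(4))
t,dt=cams.camera("top");W=world("top",dt)
for u,v in [(286,283),(342,289),(399,295)]: print((u,v),np.median(W[v-1:v+2,u-2:u+3,2]).round(4))
print(get_obs()["tool_pos"],get_obs()["ft_force"])
E
```

```text
(355, 231) [0.5423 0.089  0.0446]
(354, 230) [0.5422 0.0868 0.0462]
(307, 209) [ 0.5356 -0.0148  0.0581]
(263, 191) [ 0.5221 -0.1188  0.0583]
(334, 252) [0.6245 0.0783 0.0601]
(285, 232) [ 0.6114 -0.0265  0.0579]
(240, 212) [ 0.5997 -0.1291  0.0613]
(286, 283) 0.0442
(342, 289) 0.059
(399, 295) 0.0595
[0.48764707 0.26757506 0.37074689] [-0.13126321 -0.08180604  0.07982129]
```

View pics/s4.png

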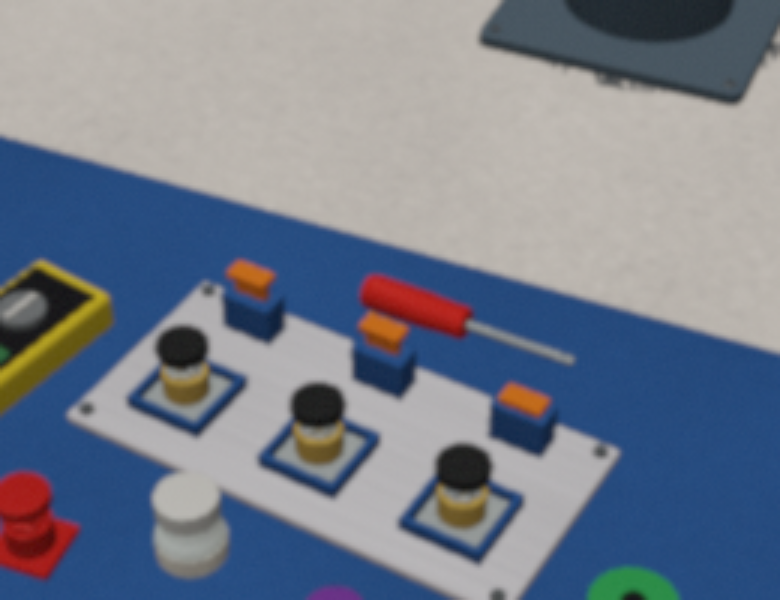

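Tag 1 (crop ~(525,400)) is down on its block. The other two tags are up, the mounts and bystanders are undisturbed, and the arm is clear.

```bash
python3 -c "
from cell import close_job
print(close_job())"
```

```text
the job is handed in; nothing more can be done
None
```

Job handed in: all three pads were pressed about 7–8 mm, left to right. The left mount was softest (about 3 N, against 12 N middle and 8 N right), so I pushed its tag fully down, left the other two up and finished with the arm clear.

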